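# Roll the edge strip of the polishing board down flush

## Task

The new edge strip on the polishing board has only been laid in its channel and stands proud. Move the black brush off it into the free half of the clear tray, bristles down and flat on the tray's floor, then take the hand roller from the rack and roll it along the strip with firm pressure until every section is down flush, without pressing the strip with the gripper. Hang the roller back upright in its bay, and leave the tins and the mug where they stand and the clamped last unknocked.

Things in the scene. Friction and masses are not known exactly. Their poses are not given: they have to be found in the camera images.
- board: Fixed wooden polishing board, 130 x 208 mm, 24 mm thick, flat on the desk; origin at the centre of its underside, z up. A 36 mm wide aluminium channel runs along y on its edge at -x, centred on x = -47 mm; wood and channel lips are level. In it lies a hard-plastic edge strip 24.5 mm wide, 192 mm long, in eight 24 mm sections, 3.5 to 5 mm proud of the lips.
- strip_end_a (a point): The strip's end at the board's -y end, on the strip's centre line, at the height of the channel lips (where the strip's top should finish). Axes as the board's.
- strip_end_b (a point): The strip's other end, at the board's +y end, 192 mm from the first, same height.
- strip0 (a joint): How far section 0 of the strip has been pushed down (m): 0 is 5 mm proud, 0.005 is flush, on its stop. Its centre is 12 mm from strip_end_a. A section grips the channel: about 6 to 7 N pushes it down and it stays where it is pushed.
- strip1 (a joint): How far section 1 of the strip has been pushed down (m): 0 is 5 mm proud, 0.005 is flush, on its stop. Its centre is 36 mm from strip_end_a. As strip0.
- strip2 (a joint): How far section 2 of the strip has been pushed down (m): 0 is 5 mm proud, 0.005 is flush, on its stop. Its centre is 60 mm from strip_end_a. As strip0.
- strip3 (a joint): How far section 3 of the strip has been pushed down (m): 0 is 5 mm proud, 0.005 is flush, on its stop. Its centre is 84 mm from strip_end_a. As strip0.
- strip4 (a joint): How far section 4 of the strip has been pushed down (m): 0 is 5 mm proud, 0.005 is flush, on its stop. Its centre is 108 mm from strip_end_a. As strip0.
- strip5 (a joint): How far section 5 of the strip has been pushed down (m): 0 is 5 mm proud, 0.005 is flush, on its stop. Its centre is 132 mm from strip_end_a. As strip0.
- strip6 (a joint): How far section 6 of the strip has been pushed down (m): 0 is 5 mm proud, 0.005 is flush, on its stop. Its centre is 156 mm from strip_end_a. As strip0.
- strip7 (a joint): How far section 7 of the strip has been pushed down (m): 0 is 5 mm proud, 0.005 is flush, on its stop. Its centre is 180 mm from strip_end_a. As strip0.
- roller_handle (a point): Centre of the handle of the spring-loaded hand roller (182 mm tall, 0.31 kg). z points up the handle, away from the wheel; y is along the axle, so it rolls along x. The wooden handle is 26 x 26 mm, flat sides across x and y, 90 mm long (45 mm either way of this point). The wheel's lowest point is 137 mm below. At the start it hangs upright in the rack's bay.
- roller_wheel (a point): Where the wheel's centre lies while the spring is extended: 115 mm below roller_handle. Rubber wheel 44 mm across, 40 mm wide, fork 59 mm over the axle nuts. Pressed down, the fork moves up to 10 mm into the handle: the spring gives way from about 8 N and reaches about 20 N at the end of its travel.
- roller: The same roller, origin at the wheel's lowest point (spring extended), same axes. On top of its fork is a flat steel bar whose ends are the hanging ears: 80 mm along y, 22 mm along x, 6 mm thick, underside 52 mm above this origin; above it the spring and a 25 mm round ferrule, then the handle from 92 to 182 mm.
- wheel (a joint): Turning of the roller's wheel on its axle (rad); it turns freely.
- rack: Fixed wooden rack, 146 mm along x, 86 along y, 75 high; origin on its underside below the centre of the roller's bay (64 mm along x, 62 along y, open on top). The roller hangs in it, axle along y (either way round), ears on the 12 mm thick walls at +y and -y, wheel 23 mm above the desk. A second bay, 67 mm along +x, holds two fixed hand tools up to 132 mm above the desk.
- brush_center (a point): Centre (half-way up) of the black shoe brush, 150 mm along its x, 48 mm along y, 48 mm high, 0.14 kg; z up, bristles (lower 28 mm, 42 mm wide) down, the smooth back is the top 20 mm. At the start it lies across the strip on the board, within about 4 degrees of level.
- brush: The same brush; origin at the centre of its underside, 24 mm below brush_center.
- tray: Fixed clear plastic tray, open at the top, 200 mm along x, 180 mm along y, 30 mm high, walls and floor 4 mm; origin at the centre of its underside. The two tins stand in its +y half, the -y half is free.
- tin_a_center (a point): Centre of a round closed polish tin, 67 mm across and 26 mm high, standing in the tray near x = -46, y = 46 mm of the tray's frame.
- tin_b_center (a point): Centre of the second, like tin, near x = 46, y = 46 mm of the tray's frame.
- clamp: Fixed steel clamp holding a child's wooden shoe last, sole up; origin at the centre of the underside of its 70 x 90 mm base. The last lies along the clamp's x, from -96 mm (toe) to 82 mm, about 68 mm wide, between 94 and 158 mm above the desk; the clamp's screw with its 70 mm cross bar sticks out to 90 mm at +y, 90 mm above the desk.
- mug_center (a point): Centre of the white mug, 82 mm across and 94 mm high, its handle at its +y, standing on the desk.
There are look-alikes about, which are no part of the job. What is meant by the roller is not blue or green, and is the smaller of those in its own colour.

How it is judged:
By the outcome, as a careful person would: the job done as asked, in the order asked, and still so for the second after the job is handed in, with the robot touching nothing.
It also fails if it takes over 72 s, if anything falls off the work surface, if the arm or the gripper's body presses on something with over 40 N, if the wrist force passes 120 N, or if a joint passes its speed limit or range.

## Robot

A 6-joint arm with a two-finger parallel gripper is mounted at the origin on the work surface. World frame = base frame: x ahead of the robot, y to its left, z up, the work surface at z = 0. Lengths are in m, angles in rad, forces in N, time in s.
With the tool pointing down it reaches from about 0.325 to 0.85 m from the base axis. Payload 4.4 kg.
Tool frame: the origin (TCP) lies on the centre line of the jaws, within the pads' length; the fingertips stand 17 mm ahead of it and the grasp point (between the pads) lies 2 mm behind it; z points along the fingers, y is the line along which they close (so a half turn about z gives the same grasp; the last joint's range is limited). The gripper opens to 94 mm and grips with 3 to 60 N. Pads are 16 mm wide; open, the fingers measure 119 mm over their backs; the gripper's body (75 mm by 177 mm) begins 78 mm behind the grasp point.
Start: joints at [1.018, 0.207, 1.542, -0, 1.393, -0.15], TCP at [0.225, 0.529, 0.222] pointing down, gripper open.
Joint ranges: [-2.73, 2.73], [-0.86, 2.22], [0.23, 2.46], [-1.11, 4.25], [0.08, 2.63], [-2.82, 2.82]. Speed limits (rad/s): [2.79, 2.79, 3.14, 3.14, 3.14, 3.14].

## Interface

Orientations are given as a unit quaternion [w, x, y, z].
In Python, from cell import r gives the robot as it stands.
- The arm moves only by the tool send_rows, never from a script. Its argument "deltas" is a list of rows, each a list of 4 numbers: the shift along the world's x, y, z in m, then the turn about the world's z in rad. In form: [[tx, ty, tz, spin], ...]. A call has 1 to 5 rows; each row shifts and turns the commanded pose from where the row before left it; what a row does not reach is not made up. A row lasts 1/8 s, in which the tool goes at most 62.5 mm and 10.7 degrees, less where a joint would pass 70% of its speed; a pose out of reach is approached as far as the arm can. A call is refused whole if a number of a shift passes 0.0625 or a number of a turn 0.188, either way. A call with a gripper value outside its range is refused whole. "claw" is the closure, from 0 (fully open) to 1 (shut), set as the call begins (left out, the last holds). The fingers move at their own pace and stop on an object; "newtons" is the grip in N (left out, the last holds). Time passes only in rows, so rows that do not move let the fingers close. It gives the time, the measured TCP pose, the force, the opening and the grip force at its end, in the units of the state.
- r.state(): the state, without advancing time (a new reading comes with each control period).
- r.get_image(name): name is "scene" or "top" or "wrist"; returns (picture, depth): 400x640x3 uint8, red, green, blue; 400x640 float32, m along the optical axis (not along the pixel's ray), 0 where there is no reading.
- r.camera_model(name): a dict with "vertical_fov" (degrees; the focal length in pixels is half the picture's height over the tangent of half this angle, whatever the lens; pixels are square), "cx", "cy" (the principal point, pixels), "distortion" ([k1, k2, p1, p2, k3] as OpenCV has them; the pictures are not rectified), "rvec" (rotation vector, rad) and "tvec" (3), from world to camera coordinates, as OpenCV has them. Camera axes: x right, y down, z forward; pixel columns grow to the right and rows downward; lengths in m; the calibration is good to about 2 mm. A picture is of the moment at which its call begins: read the wrist's pose just before it. camera_model takes no time and is no camera call; for the wrist camera it gives the pose at the moment of the call.
- r.sign_off(): hands the job in; it is judged then, once.
The state is a dict: "time": time; "qpos": joint angles; "qd": joint speeds; "tau": joint torques, N m; "tool_pos": TCP position; "ee_rot": TCP orientation; "force": force on the tool from outside, world axes, zero at the start; "moment": the same for the moment, N m; "finger_gap": opening from 0.0 (shut) to 1.0 (fully open); "grip_force": force on a finger pad.
Only numpy, scipy, OpenCV 4.12 (cv2) and the standard library are available. Lean on these libraries where they do the work, as an engineer would, in place of code of your own. Each camera call takes 0.05 s, during which the arm holds its last target. There are 200 camera calls.

## Working session

There is one attempt and no reset: what is moved stays moved. The work goes in short steps, Python scripts to look and compute and a tool call to move; the robot and the scene stay as the last step left them, time stands still between calls to the robot, and variables do not carry over. Pictures are saved under pics/ and viewed, at most 10 in all, crops included, and the job is handed in when it is done.

Besides the shell and the picture viewer there is one more tool, called after "Call:" as name([rows], argument=value, ...), one row to a line, values as JSON. send_rows: Moves the arm, as the interface text tells. Its arguments: {"type":"object","properties":{"deltas":{"type":"array"},"claw":{"type":"number"},"newtons":{"type":"number"}},"required":["deltas"]}

```bash
ls; mkdir -p pics
cat > h.py <<'E'
import numpy as np, cv2
from cell import r
def cam(n):
    m=r.camera_model(n); f=200/np.tan(np.radians(m['vertical_fov'])/2)
    K=np.array([[f,0,m['cx']],[0,f,m['cy']],[0,0,1.]]); R=cv2.Rodrigues(np.array(m['rvec'],float))[0]
    return K,np.array(m['distortion'],float),R,np.array(m['tvec'],float).ravel()
def cloud(d,c):
    K,D,R,t=c; v,u=np.mgrid[:400,:640]
    p=cv2.undistortPoints(np.stack([u,v],-1).reshape(-1,1,2).astype(float),K,D).reshape(400,640,2)
    P=np.dstack([p*d[...,None],d]); W=(P-t)@R; W[d<=0]=np.nan
    return W
def ray(uv,z,c):
    K,D,R,t=c; p=cv2.undistortPoints(np.array(uv,float).reshape(-1,1,2),K,D).reshape(-1,2)
    d=np.c_[p,np.ones(len(p))]@R; o=-R.T@t
    return o+d*((z-o[2])/d[:,2])[:,None]
def proj(X,c):
    K,D,R,t=c
    return cv2.projectPoints(np.array(X,float).reshape(-1,1,3),cv2.Rodrigues(R)[0],t,K,D)[0].reshape(-1,2)
E
python3 - <<'E'
from h import *
for n in ('scene','top'):
    im,d=r.get_image(n); c=cam(n); np.savez('pics/'+n,im=im,d=d,K=c[0],D=c[1],R=c[2],t=c[3])
    cv2.imwrite(f'pics/{n}0.png',im[...,::-1]); print(n,c[0][0,0],-c[2].T@c[3],c[2][2],c[1],(d>0).mean())
print(r.state())
E
```

```text
pics
scene 426.6908221737007 [1.04324566 0.81735526 1.01572222] [-0.35403725 -0.64654068 -0.67575349] [-0.10604704  0.          0.          0.          0.        ] 0.99620703125
top 421.58008618562724 [ 0.43148601 -0.04607516  1.4297152 ] [ 0.10339735  0.0153343  -0.99452192] [0.00405726 0.         0.         0.         0.        ] 0.99595703125
{'time': 0.1, 'qpos': array([ 1.01750157e+00,  2.07342661e-01,  1.54280198e+00, -2.58560289e-05,
        1.39348935e+00, -1.50501598e-01]), 'qd': array([ 0.00015183, -0.00141219, -0.00276549,  0.00069157, -0.00212482,
       -0.00123808]), 'tau': array([-6.14946130e-04, -3.71862030e+01, -2.82294345e+01,  6.99958764e-02,
        3.10570188e-02, -1.46169839e-05]), 'tool_pos': array([0.22504514, 0.52837908, 0.22140673]), 'ee_rot': array([-3.39860971e-04,  2.00035525e-01,  9.79788113e-01, -9.62507441e-04]), 'force': array([ 0.58272916, -0.66449076, -0.25955154]), 'moment': array([-0.046443  , -0.01006786,  0.06465746]), 'grip_force': 0.0, 'finger_gap': 0.998367279959392}
```

View pics/scene0.png

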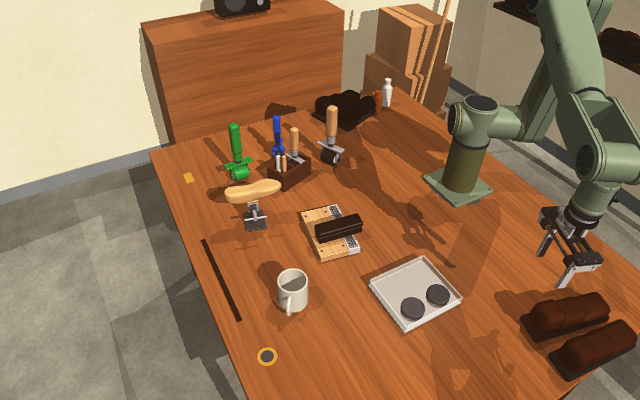

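View pics/top0.png

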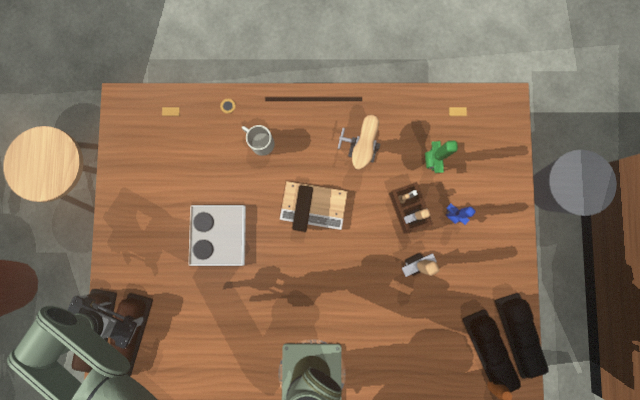

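The scene view shows the small wooden roller in the rack at (293,145), with a bigger wooden one standing alone at (332,130). The brush is across the board at (338,228), with the tray at (415,292). In the top view the rack is at (410,208), the board at (313,205), the tray at (217,236) and the mug at (258,140).

Run:
```python
from h import *
z=np.load('pics/top.npz'); im=z['im'];c=(z['K'],z['D'],z['R'],z['t']); W=cloud(z['d'],c)
hsv=cv2.cvtColor(im,cv2.COLOR_RGB2HSV)
def reg(x0,x1,y0,y1,zl,zh,name,extra=None):
    m=np.zeros((400,640),bool); m[y0:y1,x0:x1]=1; m&=(W[...,2]>zl)&(W[...,2]<zh)
    if extra is not None: m&=extra
    P=W[m]; rc=cv2.minAreaRect((P[:,:2]*1000).astype(np.float32))
    print(name,len(P),P.mean(0).round(3),'rect mm',np.round(rc[0],1),np.round(rc[1],1),round(rc[2],1),'z',np.percentile(P[:,2],[5,50,95]).round(3))
print('desk z',np.nanmedian(W[250:280,300:400,2]))
V=hsv[...,2]; 
reg(265,365,170,240,.012,.035,'board')
reg(285,320,170,240,.045,.1,'brush')
reg(180,255,195,275,.02,.045,'tray')
reg(190,217,208,235,.022,.06,'tinL',V<90)
reg(190,217,235,262,.022,.06,'tinR',V<90)
reg(240,285,115,160,.07,.12,'mug')
reg(380,445,175,240,.055,.09,'rack')
reg(380,445,175,240,.1,.14,'tools')
reg(380,445,175,240,.16,.26,'handle')
reg(400,445,245,285,.1,.3,'big')
reg(330,390,105,175,.06,.2,'last')
```

```text
desk z -0.0007010220604225298
board 1826 [ 0.552 -0.012  0.024] rect mm [539.5   1.2] [208.1 157.3] 81.0 z [0.019 0.024 0.03 ]
brush 679 [0.538 0.033 0.074] rect mm [539.   33.2] [ 48.3 149.3] 81.4 z [0.068 0.074 0.08 ]
tray 970 [0.448 0.352 0.029] rect mm [450.  320.9] [199.5 182. ] 0.3 z [0.023 0.029 0.034]
tinL 18 [0.49  0.343 0.028] rect mm [484.2 349.6] [23.3 58.4] 58.2 z [0.023 0.027 0.033]
tinR 202 [0.401 0.36  0.029] rect mm [402.8 361.2] [56.5 58.9] 51.0 z [0.024 0.029 0.033]
mug 199 [0.77  0.182 0.086] rect mm [766.1 185.6] [99.1 81.1] 88.2 z [0.072 0.088 0.097]
rack 683 [ 0.539 -0.316  0.072] rect mm [ 542.7 -320.2] [145.8  87.5] 19.6 z [0.058 0.074 0.081]
tools 69 [ 0.56  -0.309  0.12 ] rect mm [ 548.3 -322. ] [83.6 40.3] 26.9 z [0.102 0.118 0.137]
handle 101 [ 0.514 -0.328  0.196] rect mm [ 514.5 -331.3] [26.  25.6] 19.8 z [0.166 0.201 0.208]
big 290 [ 0.359 -0.331  0.211] rect mm [ 358.1 -337.4] [37.9 36.2] 27.1 z [0.121 0.236 0.248]
last 1096 [ 0.739 -0.159  0.14 ] rect mm [ 736.8 -153.6] [152.5 142.6] 17.5 z [0.091 0.149 0.159]
```

Call:
send_rows([
  [0.031, -0.049, 0, 0.025],
  [0.031, -0.049, 0, 0.025],
  [0.031, -0.049, 0, 0.025],
  [0.031, -0.049, 0, 0.025],
  [0.031, -0.049, 0, 0.025],
])

```text
time: 0.72
tool_pos: [0.3808, 0.2822, 0.2221]
ee_rot: [-0.0, 0.138, 0.99, -0.0]
force: [0.9, 0.6, -0.0]
finger_gap: 1.0
grip_force: 0.0
```

Call:
send_rows([
  [0.031, -0.049, 0, 0.025],
  [0.031, -0.049, 0, 0.025],
  [0.031, -0.049, 0, 0.025],
  [0.031, -0.049, 0, 0.025],
  [0, 0, 0, 0],
])

```text
time: 1.35
tool_pos: [0.5058, 0.0847, 0.222]
ee_rot: [-0.0, 0.092, 0.996, -0.0]
force: [0.3, 0.8, -0.2]
finger_gap: 1.0
grip_force: 0.0
```

Run:
```python
from h import *
s=r.state();print(s['time'],s['tool_pos'],s['ee_rot'])
c=cam('wrist'); im,d=r.get_image('wrist'); np.savez('pics/w1',im=im,d=d,K=c[0],D=c[1],R=c[2],t=c[3])
cv2.imwrite('pics/w1.png',im[...,::-1]); print(-c[2].T@c[3],c[2][2])
```

```text
1.35 [0.50577835 0.08470436 0.22198854] [-1.46782321e-04  9.17265892e-02  9.95784157e-01 -3.52307651e-04]
[0.43814981 0.095998   0.38387216] [ 0.23090572 -0.04378295 -0.97199054]
```

View pics/w1.png

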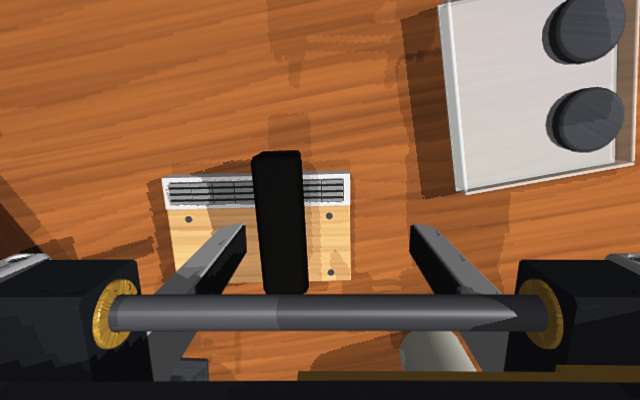

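The wrist view shows the brush at about (280,222), the aluminium channel running from (163,192) to (350,192), and the tray's free half at about (500,100).

Run:
```python
from h import *
z=np.load('pics/w1.npz'); im=z['im'];c=(z['K'],z['D'],z['R'],z['t']); W=cloud(z['d'],c)
v,u=np.mgrid[:400,:640]
def rect(m,n):
    P=W[m]; rc=cv2.minAreaRect((P[:,:2]*1000).astype(np.float32)); print(n,len(P),np.round(rc[0],1),np.round(rc[1],1),round(rc[2],1),'z',np.percentile(P[:,2],[5,50,95]).round(4))
b=(u>150)&(u<365)&(v>140)&(v<293)
rect(b&(W[...,2]>.055)&(W[...,2]<.1),'brush')
m=b&(W[...,2]>.015)&(W[...,2]<.036)&((W@np.array([1,0,0]))>0)
hsv=cv2.cvtColor(im,cv2.COLOR_RGB2HSV)
rect(m&(v<215)&(hsv[...,1]<60),'channel')
a=m&(v<215)&(hsv[...,1]<60)&(hsv[...,2]>120); rect(a,'lips')
rect(m&(v<215)&(hsv[...,1]<60)&(W[...,2]>.0262),'proud')
# channel outer corner rays via colour
k=((hsv[...,1]<70)&b&(v<212)&(v>165)).astype(np.uint8)
ys,xs=np.nonzero(k); pts=np.c_[xs,ys].astype(np.float32)
X=ray(pts,.024,c); rc=cv2.minAreaRect((X[:,:2]*1000).astype(np.float32)); print('ray channel',rc, cv2.boxPoints(rc).round(1).tolist())
t=(u>395)&(v<200)
rect(t&(W[...,2]>.024)&(W[...,2]<.034),'tray')
P=W[t&(hsv[...,2]<110)&(hsv[...,1]<60)&(W[...,2]>.02)&(v>80)]; print('tinnear',len(P),cv2.minEnclosingCircle((P[:,:2]*1000).astype(np.float32)),np.median(P[:,2]))
P=W[t&(v>40)&(v<100)&(u>470)&(u<530)]; print('floor z',np.nanmedian(P[:,2]))
```

```text
brush 6698 [534.5  30. ] [ 48.2 146.6] 81.6 z [0.0703 0.075  0.0783]
channel 4447 [507.8   1.4] [208.6  46.5] 80.6 z [0.0218 0.0271 0.0293]
lips 2425 [503.5   2.1] [208.7  36.9] 80.9 z [0.0219 0.0241 0.0288]
proud 2583 [503.3   2.7] [191.6  24.8] 80.9 z [0.0266 0.0281 0.0295]
ray channel ((500.4183044433594, 3.1835403442382812), (207.6112060546875, 51.292179107666016), 79.50239562988281) [[456.29998779296875, -94.19999694824219], [506.70001220703125, -103.5999984741211], [544.5, 100.5999984741211], [494.1000061035156, 109.9000015258789]]
tray 10329 [449.9 317.8] [182.3 197.3] 90.0 z [0.0255 0.0292 0.0307]
tinnear 3703 ((511.3464660644531, 311.3509521484375), 89.15547943115234) 0.029287939063620597
floor z 0.003640367811564038
```

Call:
send_rows([
  [0.016, -0.027, -0.02, 0.018],
  [0.015, -0.027, -0.04, 0.018],
  [0, 0, -0.05, 0],
  [0, 0, -0.037, 0],
  [0, 0, -0.01, 0],
])

```text
time: 2.02
tool_pos: [0.532, 0.0358, 0.0625]
ee_rot: [-0.003, 0.07, 0.998, 0.0]
force: [-1.1, 0.1, 0.3]
finger_gap: 1.0
grip_force: 0.0
```

Call:
send_rows([
  [0, 0, 0, 0],
  [0, 0, 0, 0],
  [0, 0, 0, 0],
  [0, 0, 0, 0],
  [0, 0, 0, 0],
], claw=1, newtons=25)

```text
time: 2.65
tool_pos: [0.5358, 0.0337, 0.0661]
ee_rot: [0.001, 0.071, 0.997, -0.0]
force: [1.2, -0.2, 2.1]
finger_gap: 0.507
grip_force: 25.1
```

Call:
send_rows([
  [0, 0, 0.03, 0],
  [0, 0, 0.04, 0],
  [-0.017, 0.05, 0, 0.03],
  [-0.017, 0.05, 0, 0.03],
  [-0.017, 0.05, 0, 0.03],
])

```text
time: 3.28
tool_pos: [0.4836, 0.1851, 0.1353]
ee_rot: [-0.0, 0.026, 1.0, 0.0]
force: [0.2, 0.2, -1.2]
finger_gap: 0.513
grip_force: 25.0
```

Call:
send_rows([
  [-0.017, 0.05, 0, 0.03],
  [-0.017, 0.048, 0, 0.028],
  [0, 0, 0, 0],
  [0, 0, 0, 0],
])

```text
time: 3.78
tool_pos: [0.4502, 0.2815, 0.1351]
ee_rot: [-0.0, -0.003, 1.0, -0.0]
force: [-0.2, -0.9, -1.2]
finger_gap: 0.508
grip_force: 25.0
```

Run:
```python
from h import *
s=r.state();print(s['time'],s['tool_pos'],s['ee_rot'])
c=cam('wrist'); im,d=r.get_image('wrist'); cv2.imwrite('pics/w2.png',im[...,::-1]); W=cloud(d,c)
v,u=np.mgrid[:400,:640]; V=im.max(-1)
m=(V<60)&(v<300)&(W[...,2]>.08)&(W[...,2]<.17)&(u>230)&(u<400)
P=W[m]; rc=cv2.minAreaRect((P[:,:2]*1000).astype(np.float32)); print('brush',rc,np.percentile(P[:,2],[5,50,95]))
m=(v<290)&(W[...,2]>.024)&(W[...,2]<.034)&(np.abs(W[...,0]-.45)<.13)&(np.abs(W[...,1]-.32)<.12)
P=W[m]; print('tray',cv2.minAreaRect((P[:,:2]*1000).astype(np.float32)))
```

```text
3.775 [0.45016378 0.28154234 0.13505844] [-2.86259633e-04 -3.32878475e-03  9.99994312e-01 -4.60939951e-04]
brush ((425.0122375488281, 279.6630554199219), (97.09435272216797, 51.59326171875), 1.2020541429519653) [0.1421052  0.14534441 0.14801237]
tray ((434.1832275390625, 318.0086975097656), (171.19332885742188, 180.3489990234375), 0.16018535196781158)
```

View pics/w2.png

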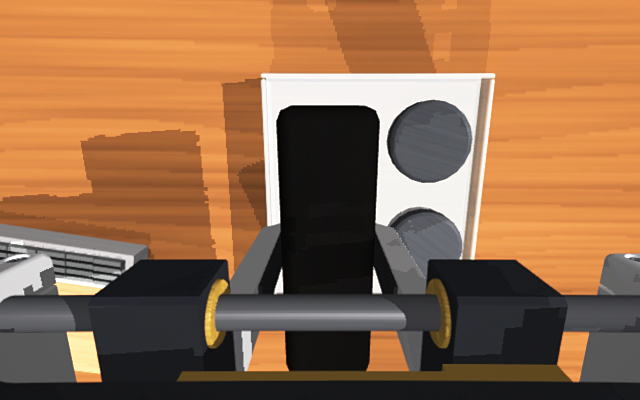

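The brush is held straight above the free half, spanning (277–378, 105–370). The tins are clear to its right.

Call:
send_rows([
  [0, 0, -0.04, 0],
  [0, 0, -0.035, 0],
  [0, 0, -0.013, 0],
  [0, 0, -0.003, 0],
  [0, 0, -0.001, 0],
])

```text
time: 4.45
tool_pos: [0.4519, 0.2821, 0.0446]
ee_rot: [0.001, -0.003, 1.0, 0.001]
force: [0.5, -0.3, -1.5]
finger_gap: 0.508
grip_force: 25.0
```

Call:
send_rows([
  [0, 0, -0.001, 0],
  [0, 0, 0, 0],
])

```text
time: 4.7
tool_pos: [0.4515, 0.2824, 0.0436]
ee_rot: [0.001, -0.003, 1.0, 0.0]
force: [0.6, -0.2, -0.1]
finger_gap: 0.512
grip_force: 25.0
```

Call:
send_rows([
  [0, 0, -0.001, 0],
  [0, 0, -0.001, 0],
  [0, 0, 0, 0],
])

```text
time: 5.08
tool_pos: [0.451, 0.2822, 0.0424]
ee_rot: [0.0, -0.003, 1.0, 0.0]
force: [-4.1, -3.7, 11.2]
finger_gap: 0.51
grip_force: 25.0
```

Call:
send_rows([
  [0, 0, 0.001, 0],
  [0, 0, 0, 0],
  [0, 0, 0, 0],
], claw=0.39)

```text
time: 5.45
tool_pos: [0.4502, 0.282, 0.0412]
ee_rot: [-0.0, -0.003, 1.0, -0.0]
force: [-0.1, -0.1, 0.3]
finger_gap: 0.609
grip_force: 0.0
```

Call:
send_rows([
  [0, 0, 0.01, 0],
  [0, 0, 0.05, 0],
  [0, 0, 0.06, 0],
  [0, 0, 0.06, 0],
  [0, 0, 0.03, 0],
])

```text
time: 6.08
tool_pos: [0.452, 0.2827, 0.2566]
ee_rot: [0.003, -0.003, 1.0, 0.001]
force: [-0.1, 0.3, -0.0]
finger_gap: 0.609
grip_force: 0.0
```

Run:
```python
from h import *
s=r.state();print(s['time'],s['tool_pos'],s['ee_rot'],s['force'],s['finger_gap'])
c=cam('wrist'); im,d=r.get_image('wrist'); cv2.imwrite('pics/w3.png',im[...,::-1]); W=cloud(d,c)
m=(im.max(-1)<60)&(W[...,2]>.035)&(W[...,2]<.07)&(np.abs(W[...,1]-.28)<.05)
P=W[m]; print(cv2.minAreaRect((P[:,:2]*1000).astype(np.float32)),np.percentile(P[:,2],[5,50,95]))
print(np.linalg.lstsq(np.c_[P[:,:2]-[.45,.28],np.ones(len(P))],P[:,2],rcond=None)[0])
```

```text
6.075 [0.45203724 0.28271028 0.25661485] [ 0.00341022 -0.00312975  0.99998825  0.00143821] [-0.06360819  0.33609311 -0.03812066] 0.6088937605371576
((450.60662841796875, 280.6171875), (145.98399353027344, 47.0219612121582), 0.16636282205581665) [0.04858986 0.05126982 0.05266962]
[0.00158345 0.00234368 0.05106403]
```

Call:
send_rows([
  [0.006, -0.055, 0.005, -0.112],
  [0.006, -0.055, 0.005, -0.112],
  [0.006, -0.055, 0.005, -0.112],
  [0.006, -0.055, 0.005, -0.112],
  [0.006, -0.055, 0.005, -0.112],
], claw=0)

```text
time: 6.75
tool_pos: [0.4799, 0.0053, 0.2759]
ee_rot: [-0.0, 0.275, 0.961, 0.0]
force: [0.2, 0.2, 0.0]
finger_gap: 1.001
grip_force: 0.0
```

Call:
send_rows([
  [0.006, -0.055, 0.005, -0.112],
  [0.006, -0.055, 0.005, -0.112],
  [0.006, -0.055, 0.005, -0.112],
  [0.006, -0.055, 0.005, -0.112],
  [0.004, -0.055, 0.005, -0.112],
])

```text
time: 7.38
tool_pos: [0.5081, -0.2696, 0.3007]
ee_rot: [-0.001, 0.53, 0.848, 0.0]
force: [0.4, 0.7, -0.5]
finger_gap: 1.0
grip_force: 0.0
```

Call:
send_rows([
  [0.003, -0.06, 0, -0.115],
  [0, 0, 0, 0],
  [0, 0, 0, 0],
])

```text
time: 7.75
tool_pos: [0.511, -0.3275, 0.3003]
ee_rot: [-0.001, 0.576, 0.817, 0.0]
force: [0.3, 0.4, -0.2]
finger_gap: 0.998
grip_force: 0.0
```

Run:
```python
from h import *
s=r.state();print(s['time'],s['tool_pos'],s['ee_rot'])
w,x,y,_=s['ee_rot'];print('tool y yaw',np.degrees(2*np.arctan2(y,x))-90)
c=cam('wrist'); im,d=r.get_image('wrist'); cv2.imwrite('pics/w4.png',im[...,::-1]); W=cloud(d,c)
for lo,hi,n in((.19,.215,'top'),(.12,.215,'handle'),(.065,.082,'rack')):
    m=(W[...,2]>lo)&(W[...,2]<hi)&(np.hypot(W[...,0]-.54,W[...,1]+.32)<(.11 if n=='rack' else .06))
    if n!='rack': m&=(np.hypot(W[...,0]-.5145,W[...,1]+.331)<.03)
    P=W[m]; rc=cv2.minAreaRect((P[:,:2]*1000).astype(np.float32)); print(n,len(P),rc,np.percentile(P[:,2],[5,50,95]))
np.savez('pics/w4',im=im,d=d,K=c[0],D=c[1],R=c[2],t=c[3])
```

```text
7.75 [ 0.51098272 -0.32747076  0.30032395] [-1.11289999e-03  5.76436954e-01  8.17140770e-01  4.01677757e-04]
tool y yaw 19.599293056077485
top 916 ((511.7676086425781, -334.8641357421875), (25.250274658203125, 25.88290786743164), 20.226350784301758) [0.19626241 0.20330405 0.20526073]
handle 1286 ((511.7158508300781, -334.8723449707031), (25.807113647460938, 25.886693954467773), 20.11017417907715) [0.136339   0.20191872 0.20510499]
rack 4104 ((539.932861328125, -323.79376220703125), (146.2033233642578, 85.51548767089844), 19.56666374206543) [0.07150667 0.07453288 0.08075702]
```

View pics/w4.png

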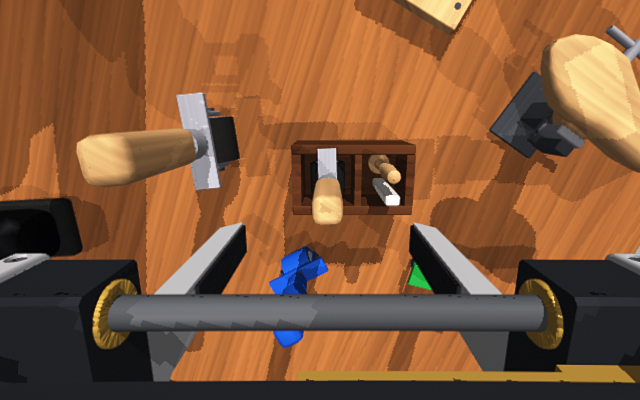

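The handle top is at about (327,200), in the rack bay at (325,175) with the tools at (385,180). The blue roller is behind the rack at (298,285).

Run:
```python
from h import *
z=np.load('pics/top.npz'); im=z['im'].astype(int);c=(z['K'],z['D'],z['R'],z['t']); W=cloud(z['d'],c)
b=(im[...,2]>im[...,0]+50)&(im[...,2]>im[...,1]+40); P=W[b]; 
P=P[P[:,2]>.03];print(np.percentile(P,[2,50,98],axis=0))
rel=(P[:,:2]-[.513,-.333])@np.array([[np.cos(.345),-np.sin(.345)],[np.sin(.345),np.cos(.345)]]); print(np.percentile(rel,[2,50,98],axis=0)); h=P[:,2]>.15; print(np.percentile(np.c_[rel,P[:,2]][h],[0,50,100],axis=0))
```

```text
[[ 0.49431374 -0.49949449  0.03313598]
 [ 0.51784192 -0.46358469  0.06025448]
 [ 0.54700698 -0.44298246  0.18328247]]
[[-0.07042531 -0.15316202]
 [-0.03981093 -0.12457968]
 [-0.00644844 -0.11146527]]
[[-0.05207346 -0.14457666  0.15002661]
 [-0.0378845  -0.12657345  0.17861519]
 [-0.02611635 -0.11703743  0.18622656]]
```

Call:
send_rows([
  [0.002, -0.0055, -0.02, 0.007],
  [0, 0, -0.04, 0],
  [0, 0, -0.04, 0],
  [0, 0, -0.026, 0],
  [0, 0, -0.01, 0],
])

```text
time: 8.43
tool_pos: [0.5121, -0.3312, 0.1621]
ee_rot: [-0.003, 0.573, 0.82, 0.0]
force: [0.9, 0.3, 0.4]
finger_gap: 0.999
grip_force: 0.0
```

Call:
send_rows([
  [0, 0, 0, 0],
  [0, 0, 0, 0],
  [0, 0, 0, 0],
  [0, 0, 0, 0],
  [0, 0, 0, 0],
], claw=1, newtons=58)

```text
time: 9.05
tool_pos: [0.5135, -0.3337, 0.1659]
ee_rot: [0.0, 0.574, 0.819, -0.0]
force: [-0.0, -0.3, -0.8]
finger_gap: 0.504
grip_force: 0.0
```

Call:
send_rows([
  [0, 0, 0, 0],
  [0, 0, 0, 0],
])

```text
time: 9.3
tool_pos: [0.5134, -0.3335, 0.1654]
ee_rot: [-0.0, 0.574, 0.819, 0.0]
force: [-0.4, 0.5, -1.1]
finger_gap: 0.293
grip_force: 0.4
```

Call:
send_rows([
  [0, 0, 0, 0],
  [0, 0, 0, 0],
])

```text
time: 9.55
tool_pos: [0.5133, -0.3335, 0.1654]
ee_rot: [-0.0, 0.574, 0.819, -0.0]
force: [-0.4, -0.8, -0.1]
finger_gap: 0.271
grip_force: 57.8
```

Call:
send_rows([
  [0, 0, 0.01, 0],
  [0, 0, 0.03, 0],
  [0, 0, 0.04, 0],
  [0, 0, 0.04, 0],
  [0, 0, 0, 0],
])

```text
time: 10.18
tool_pos: [0.5153, -0.335, 0.29]
ee_rot: [0.005, 0.574, 0.819, -0.0]
force: [0.8, -0.6, -2.5]
finger_gap: 0.273
grip_force: 57.8
```

Call:
send_rows([
  [-0.003, 0.036, 0, 0.152],
  [-0.003, 0.036, 0, 0.152],
  [-0.003, 0.036, 0, 0.152],
  [-0.003, 0.036, 0, 0.152],
  [-0.003, 0.036, 0, 0.152],
])

```text
time: 10.8
tool_pos: [0.4969, -0.1517, 0.2825]
ee_rot: [-0.002, 0.226, 0.974, 0.001]
force: [-0.8, -0.1, -3.5]
finger_gap: 0.275
grip_force: 57.9
```

Call:
send_rows([
  [-0.003, 0.036, -0.03, 0.152],
  [-0.004, 0.038, -0.04, 0.151],
  [0, 0, -0.02, 0],
  [0, 0, 0, 0],
  [0, 0, 0, 0],
])

```text
time: 11.42
tool_pos: [0.4915, -0.0798, 0.1953]
ee_rot: [-0.0, 0.08, 0.997, -0.0]
force: [0.4, -0.7, -3.2]
finger_gap: 0.272
grip_force: 57.9
```

Run:
```python
from h import *
s=r.state();print(s['time'],s['tool_pos'],s['ee_rot'],s['force'])
w,x,y,_=s['ee_rot'];print('tool y yaw',np.degrees(2*np.arctan2(y,x))-90)
c=cam('wrist'); im,d=r.get_image('wrist'); a=im
im2,d2=r.get_image('scene'); c2=cam('scene'); 
cv2.imwrite('pics/w5.png',np.hstack([cv2.resize(im,(400,250)),cv2.resize(im2[180:290,270:446],(400,250),interpolation=cv2.INTER_CUBIC)])[...,::-1])
np.savez('pics/w5',im=im,d=d,K=c[0],D=c[1],R=c[2],t=c[3])
W=cloud(d,c); hsv=cv2.cvtColor(im,cv2.COLOR_RGB2HSV)
m=(hsv[...,1]<60)&(W[...,2]>.0262)&(W[...,2]<.033)&(np.abs(W[...,0]-.503)<.05)&(np.abs(W[...,1])<.12)
P=W[m]; print(len(P),cv2.minAreaRect((P[:,:2]*1000).astype(np.float32)))
```

```text
11.425 [ 0.49146135 -0.07981519  0.19534218] [-9.24486680e-05  7.95681946e-02  9.96829420e-01 -2.58932540e-05] [ 0.43892812 -0.70224453 -3.18448404]
tool y yaw 80.87250797814187
3573 ((506.1812438964844, 20.532447814941406), (158.08201599121094, 24.45099639892578), 80.89849090576172)
```

View pics/w5.png

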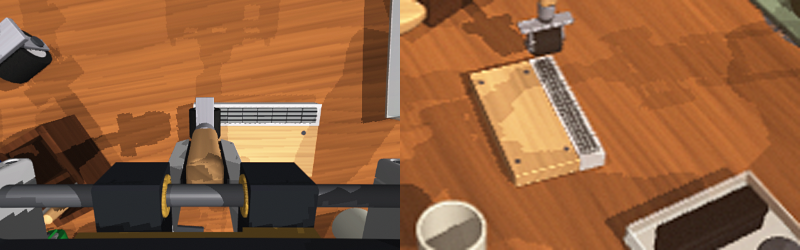

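Call:
send_rows([
  [-0.001, 0, -0.02, 0],
  [0, 0, -0.005, 0],
  [0, 0, -0.004, 0],
  [0, 0, -0.003, 0],
  [0, 0, 0, 0],
])

```text
time: 12.15
tool_pos: [0.4905, -0.0798, 0.1654]
ee_rot: [-0.0, 0.079, 0.997, -0.0]
force: [-4.0, 1.3, 9.6]
finger_gap: 0.269
grip_force: 57.9
```

Call:
send_rows([
  [0, 0, -0.002, 0],
  [0, 0, -0.002, 0],
  [0, 0, 0, 0],
])

```text
time: 12.52
tool_pos: [0.4906, -0.0798, 0.1623]
ee_rot: [0.0, 0.079, 0.997, -0.0]
force: [-6.1, 1.0, 11.6]
finger_gap: 0.273
grip_force: 57.9
```

Call:
send_rows([
  [-0.001, -0.005, -0.001, 0],
  [-0.001, -0.005, -0.001, 0],
  [0.0015, 0.01, 0, 0],
  [0.0015, 0.01, 0, 0],
  [0.0015, 0.01, 0, 0],
])

```text
time: 13.15
tool_pos: [0.4938, -0.0605, 0.161]
ee_rot: [0.001, 0.079, 0.997, -0.001]
force: [-5.8, 0.1, 14.0]
finger_gap: 0.275
grip_force: 57.9
```

Call:
send_rows([
  [0.0016, 0.01, 0, 0],
  [0.0016, 0.01, 0, 0],
  [0.0016, 0.01, 0, 0],
  [0.0016, 0.01, 0, 0],
  [0.0016, 0.01, 0, 0],
])

```text
time: 13.78
tool_pos: [0.5021, -0.0099, 0.1611]
ee_rot: [0.001, 0.079, 0.997, -0.001]
force: [-5.2, 0.1, 13.0]
finger_gap: 0.274
grip_force: 57.9
```

Call:
send_rows([
  [0.0016, 0.01, 0, 0],
  [0.0016, 0.01, 0, 0],
  [0.0016, 0.01, 0, 0],
  [0.0016, 0.01, 0, 0],
  [0.0016, 0.01, 0, 0],
])

```text
time: 14.4
tool_pos: [0.5103, 0.0405, 0.1612]
ee_rot: [0.001, 0.079, 0.997, -0.0]
force: [-5.2, 1.2, 13.1]
finger_gap: 0.273
grip_force: 57.9
```

Call:
send_rows([
  [0.0016, 0.01, 0, 0],
  [0.0016, 0.01, 0, 0],
  [0.0016, 0.01, 0, 0],
  [0.0016, 0.01, 0, 0],
  [0.0016, 0.01, 0, 0],
])

```text
time: 15.02
tool_pos: [0.5183, 0.0909, 0.1613]
ee_rot: [0.002, 0.079, 0.997, 0.0]
force: [-5.2, -0.3, 12.9]
finger_gap: 0.271
grip_force: 57.9
```

Call:
send_rows([
  [0.0003, 0.003, 0, 0],
  [-0.0016, -0.01, -0.001, 0],
  [-0.0016, -0.01, 0, 0],
  [-0.0016, -0.01, 0, 0],
  [-0.0016, -0.01, 0, 0],
])

```text
time: 15.65
tool_pos: [0.5126, 0.0539, 0.1606]
ee_rot: [0.002, 0.079, 0.997, 0.001]
force: [-4.8, 1.7, 14.1]
finger_gap: 0.274
grip_force: 57.9
```

Call:
send_rows([
  [-0.0019, -0.012, -0.001, 0],
  [-0.0019, -0.012, -0.001, 0],
  [-0.0019, -0.012, 0, 0],
  [-0.0019, -0.012, 0, 0],
  [-0.0019, -0.012, 0, 0],
])

```text
time: 16.27
tool_pos: [0.5033, -0.0067, 0.159]
ee_rot: [0.002, 0.079, 0.997, 0.0]
force: [-4.2, 1.3, 16.0]
finger_gap: 0.274
grip_force: 57.9
```

Call:
send_rows([
  [-0.0019, -0.012, 0, 0],
  [-0.0019, -0.012, 0, 0],
  [-0.0019, -0.012, 0, 0],
  [-0.0019, -0.012, 0, 0],
  [-0.0019, -0.012, 0, 0],
])

```text
time: 16.9
tool_pos: [0.494, -0.0674, 0.159]
ee_rot: [0.003, 0.079, 0.997, -0.0]
force: [-5.0, 1.5, 15.2]
finger_gap: 0.274
grip_force: 57.9
```

Call:
send_rows([
  [-0.0019, -0.012, 0, 0],
  [-0.0019, -0.012, 0, 0],
  [0, 0, 0, 0],
  [0, 0, 0.02, 0],
  [0, 0, 0.05, 0],
])

```text
time: 17.52
tool_pos: [0.4866, -0.0901, 0.2232]
ee_rot: [-0.002, 0.08, 0.997, 0.001]
force: [0.4, 0.3, -3.5]
finger_gap: 0.272
grip_force: 57.9
```

Call:
send_rows([
  [0, -0.04, 0.04, 0],
  [0, -0.05, 0.03, 0],
  [0, 0, 0, 0],
])

```text
time: 17.9
tool_pos: [0.4901, -0.1848, 0.2984]
ee_rot: [0.004, 0.082, 0.997, -0.002]
force: [-0.5, 0.2, -3.5]
finger_gap: 0.274
grip_force: 57.9
```

```bash
cat > strip.py <<'E'
from h import *
s=r.state();print(s['time'],s['tool_pos'],s['ee_rot'],s['force'])
for n in('wrist','top'):
    c=cam(n); im,d=r.get_image(n); W=cloud(d,c); cv2.imwrite(f'pics/{n}_{s["time"]:.1f}.png',im[...,::-1])
    uu=np.array([.158,.987]); nn=np.array([.987,-.158])
    q=W[...,:2]-[.5033,.0025] if n=='wrist' else W[...,:2]-[.506,.004]
    a=q@uu; b=q@nn
    print(n,'wood z',np.nanmedian(W[...,2][(b>.03)&(b<.09)&(abs(a)<.09)]))
    for i in range(8):
        m=(abs(a-(-.084+.024*i))<.008)&(abs(b)<.008)&(W[...,2]<.05)&(W[...,2]>.0)
        l=(abs(a-(-.084+.024*i))<.01)&(abs(abs(b)-.0155)<.0015)&(W[...,2]<.05)
        print(i,m.sum(),np.median(W[...,2][m])if m.any() else 0,np.median(W[...,2][l])if l.any() else 0)
E
python3 strip.py
```

```text
17.9 [ 0.49014252 -0.18476461  0.29836755] [ 0.00420184  0.08151408  0.99666024 -0.00248471] [-0.46095648  0.19731175 -3.49071115]
wrist wood z 0.02350122296523619
0 153 0.02374064060884629 0.02354638626147297
1 152 0.02367206045231073 0.023653625394552305
2 146 0.02357851241087367 0.023592070076208626
3 145 0.023560308683029274 0.02356952507199552
4 149 0.02379531163813903 0.02357104463718132
5 149 0.02375330851095843 0.023702873101707888
6 149 0.023820562302926004 0.023316018384810882
7 148 0.023832757628711926 0.02362297591591541
top wood z 0.023653843088499896
0 23 0.023376527666864082 0.023606349439219975
1 24 0.023266556929617727 0.02218068086233669
2 25 0.023719459030395715 0.023119608395407876
3 24 0.023187842998819732 0.022726350459102394
4 22 0.023580288420900285 0.021547581275720346
5 23 0.025031553126904107 0.023553021315912394
6 24 0.0239410186053317 0.02427111267866188
7 23 0.024631028103365232 0.02422278651215
```

Call:
send_rows([
  [0.004, -0.022, 0, -0.152],
  [0.004, -0.022, 0, -0.152],
  [0.004, -0.022, 0, -0.152],
  [0.004, -0.022, 0, -0.152],
  [0.004, -0.022, 0, -0.152],
])

```text
time: 18.62
tool_pos: [0.508, -0.2891, 0.2924]
ee_rot: [-0.002, 0.445, 0.896, 0.001]
force: [-0.4, 0.3, -3.5]
finger_gap: 0.277
grip_force: 57.9
```

Call:
send_rows([
  [0.003, -0.022, 0, -0.152],
  [0.001, -0.016, 0, -0.151],
  [0, 0, 0, 0],
  [0, 0, 0, 0],
])

```text
time: 19.12
tool_pos: [0.512, -0.3268, 0.2933]
ee_rot: [-0.001, 0.572, 0.82, 0.0]
force: [0.1, 0.0, -2.9]
finger_gap: 0.273
grip_force: 57.9
```

```bash
cat > rk.py <<'E'
from h import *
s=r.state();p=s['tool_pos'];print(s['time'],p,s['ee_rot'],s['force'])
w,x,y,_=s['ee_rot'];print('tool y yaw',np.degrees(2*np.arctan2(y,x))-90)
c=cam('wrist'); im,d=r.get_image('wrist'); W=cloud(d,c); cv2.imwrite(f'pics/rk_{s["time"]:.1f}.png',im[...,::-1])
m=(W[...,2]>.055)&(W[...,2]<.082)&(np.hypot(W[...,0]-.54,W[...,1]+.32)<.11)
P=W[m]; print('rack',cv2.minAreaRect((P[:,:2]*1000).astype(np.float32)))
hsv=cv2.cvtColor(im,cv2.COLOR_RGB2HSV)
L=(W-p); a=np.radians(20); tx=L[...,0]*np.cos(a)+L[...,1]*np.sin(a); ty=-L[...,0]*np.sin(a)+L[...,1]*np.cos(a)
v,u=np.mgrid[:400,:640]
for n,zl,zh,rad in(('handle top',.025,.06,.022),('bar',-.1,-.075,.06)):
    m=(L[...,2]>zl)&(L[...,2]<zh)&(abs(tx)<.03)&(abs(ty)<rad)&(v<300)
    print(n,m.sum(),np.percentile(np.c_[tx[m],ty[m],L[...,2][m]],[3,50,97],axis=0).round(4).tolist() if m.any() else '')
E
python3 rk.py; ls pics
```

```text
19.125 [ 0.51196206 -0.32682901  0.29334068] [-1.14616852e-03  5.72205494e-01  8.20109357e-01  4.48180386e-04] [ 7.21871765e-02  5.02676338e-04 -2.89480450e+00]
tool y yaw 20.191609078444046
rack ((539.864501953125, -324.0028991699219), (146.12843322753906, 86.2305679321289), 19.602224349975586)
handle top 4816 [[-0.0218, -0.0032, 0.0265], [-0.0014, 0.0081, 0.038], [0.0194, 0.0116, 0.0562]]
bar 1252 [[-0.0123, 0.0072, -0.0863], [-0.0018, 0.0234, -0.0848], [0.0087, 0.0387, -0.0836]]
rk_19.1.png
scene.npz
scene0.png
top.npz
top0.png
top_17.9.png
w1.npz
w1.png
w2.png
w3.png
w4.npz
w4.png
w5.npz
w5.png
wrist_17.9.png
```

Run:
```python
from h import *
a=np.radians(19.8)
def f(W,im,p,zr,tag):
    L=W-p; tx=L[...,0]*np.cos(a)+L[...,1]*np.sin(a); ty=-L[...,0]*np.sin(a)+L[...,1]*np.cos(a)
    S=cv2.cvtColor(im,cv2.COLOR_RGB2HSV)[...,1]
    m=(abs(L[...,2]-zr)<.006)&(abs(tx)<.02)&(ty>.0)&(ty<.06)&(S<60)
    print(tag,m.sum(),np.percentile(tx[m],[2,50,98]).round(4),np.percentile(ty[m],[50,90,98,99.5]).round(4),np.median(L[...,2][m]))
    mm=cv2.minAreaRect((np.c_[tx[m],ty[m]]*1000).astype(np.float32)); print(mm)
z=np.load('pics/w4.npz'); W=cloud(z['d'],(z['K'],z['D'],z['R'],z['t'])); f(W,z['im'],np.array([.5133,-.3335,.1654]),-.0844,'before')
s=r.state(); c=cam('wrist'); im,d=r.get_image('wrist'); f(cloud(d,c),im,s['tool_pos'],-.0844,'now'); print(s['tool_pos'])
```

```text
before 532 [-0.0127 -0.0022  0.0083] [0.0237 0.0366 0.0387 0.0388] -0.08481255509559728
((-2.6942873001098633, 21.433067321777344), (35.013423919677734, 22.052732467651367), 89.93421173095703)
now 1253 [-0.0124 -0.0018  0.0088] [0.0234 0.0364 0.0388 0.0389] -0.08488699320391616
((-1.9104223251342773, 20.97976303100586), (21.599515914916992, 36.05351257324219), 0.6674699187278748)
[ 0.51202311 -0.32694874  0.29371073]
```

View pics/rk_19.1.png

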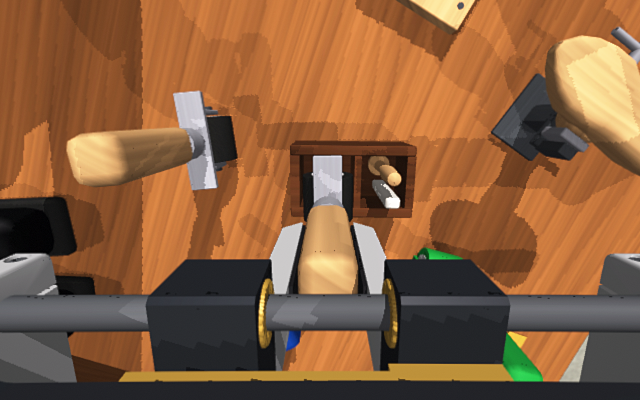

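The roller is still in the grip as it was taken. The bar end at (327,160) sits over the bay at (325,180), so the pickup pose should fit.

Call:
send_rows([
  [0.0013, -0.0066, -0.02, -0.004],
  [0, 0, -0.03, 0],
  [0, 0, 0, 0],
  [0, 0, 0, 0],
  [0, 0, 0, 0],
])

```text
time: 19.85
tool_pos: [0.514, -0.3358, 0.246]
ee_rot: [0.001, 0.575, 0.818, -0.0]
force: [0.3, -0.2, -2.7]
finger_gap: 0.274
grip_force: 57.9
```

Call:
send_rows([
  [0, 0, 0, 0],
  [0, 0, 0, 0],
])

```text
time: 20.1
tool_pos: [0.5136, -0.3353, 0.2452]
ee_rot: [0.001, 0.575, 0.818, -0.0]
force: [0.3, 0.5, -3.3]
finger_gap: 0.276
grip_force: 57.9
```

Call:
send_rows([
  [-0.0003, 0.0018, 0, 0.002],
  [0, 0, -0.01, 0],
  [0, 0, 0, 0],
  [0, 0, 0, 0],
  [0, 0, 0, 0],
])

```text
time: 20.72
tool_pos: [0.5131, -0.3334, 0.2346]
ee_rot: [0.0, 0.574, 0.819, -0.0]
force: [0.4, 0.2, -3.6]
finger_gap: 0.278
grip_force: 57.9
```

Run:
```python
from h import *
s=r.state();print(s['tool_pos'],s['ee_rot'],np.abs(s['qd']).max())
```

```text
[ 0.51309451 -0.33343047  0.23458765] [ 1.45068433e-04  5.74438154e-01  8.18547974e-01 -1.87112829e-05] 0.0023455318394766385
```

Bottom of the wheel is now at z ≈ 0.092. I'll lower it in slow steps and watch the force.

Call:
send_rows([
  [0, 0, -0.008, 0],
  [0, 0, -0.008, 0],
  [0, 0, -0.008, 0],
  [0, 0, 0, 0],
])

```text
time: 21.22
tool_pos: [0.5123, -0.3327, 0.2089]
ee_rot: [-0.001, 0.574, 0.819, 0.0]
force: [-0.6, -0.3, -3.1]
finger_gap: 0.273
grip_force: 57.9
```

Call:
send_rows([
  [0, 0, -0.008, 0],
  [0, 0, -0.008, 0],
  [0, 0, -0.008, 0],
  [0, 0, 0, 0],
])

```text
time: 21.72
tool_pos: [0.5124, -0.3328, 0.1851]
ee_rot: [-0.001, 0.574, 0.819, 0.0]
force: [0.7, 0.1, -2.4]
finger_gap: 0.273
grip_force: 57.9
```

Clear so far. Now the last 19 mm.

Call:
send_rows([
  [0, 0, -0.006, 0],
  [0, 0, -0.006, 0],
  [0, 0, -0.004, 0],
  [0, 0, -0.002, 0],
  [0, 0, 0, 0],
])

```text
time: 22.35
tool_pos: [0.513, -0.3333, 0.1683]
ee_rot: [-0.0, 0.574, 0.819, 0.0]
force: [0.2, -0.1, -2.6]
finger_gap: 0.277
grip_force: 57.9
```

Call:
send_rows([
  [0, 0, -0.001, 0],
  [0, 0, 0, 0],
  [0, 0, 0, 0],
])

```text
time: 22.72
tool_pos: [0.5131, -0.3334, 0.1676]
ee_rot: [0.0, 0.574, 0.819, -0.0]
force: [-0.1, 0.2, -3.1]
finger_gap: 0.272
grip_force: 57.9
```

Call:
send_rows([
  [0, 0, -0.001, 0],
  [0, 0, -0.001, 0],
  [0, 0, 0, 0],
  [0, 0, 0, 0],
])

```text
time: 23.22
tool_pos: [0.513, -0.3333, 0.1654]
ee_rot: [0.0, 0.574, 0.819, -0.0]
force: [0.5, 1.2, -2.5]
finger_gap: 0.274
grip_force: 57.9
```

Call:
send_rows([
  [0, 0, -0.0005, 0],
  [0, 0, 0, 0],
  [0, 0, 0, 0],
])

```text
time: 23.6
tool_pos: [0.5131, -0.3334, 0.1654]
ee_rot: [0.0, 0.574, 0.819, -0.0]
force: [-1.2, -0.7, 0.7]
finger_gap: 0.272
grip_force: 57.9
```

Call:
send_rows([
  [0, 0, -0.0005, 0],
  [0, 0, 0, 0],
  [0, 0, 0, 0],
])

```text
time: 23.98
tool_pos: [0.5131, -0.3334, 0.1654]
ee_rot: [0.0, 0.574, 0.819, -0.0]
force: [-2.3, 1.0, 5.8]
finger_gap: 0.27
grip_force: 57.9
```

It is seated, so I'll release and retreat.

Call:
send_rows([
  [0, 0, 0.0005, 0],
  [0, 0, 0, 0],
  [0, 0, 0, 0],
  [0, 0, 0, 0],
  [0, 0, 0, 0],
], claw=0)

```text
time: 24.6
tool_pos: [0.513, -0.3333, 0.1648]
ee_rot: [-0.0, 0.574, 0.819, 0.0]
force: [-0.0, -0.3, -0.3]
finger_gap: 0.77
grip_force: 0.0
```

Call:
send_rows([
  [0, 0, 0.02, 0],
  [0, 0, 0.04, 0],
  [0, 0, 0.05, 0],
  [0, 0, 0.03, 0],
  [0, 0, 0, 0],
])

```text
time: 25.22
tool_pos: [0.5144, -0.3345, 0.3085]
ee_rot: [0.004, 0.574, 0.819, -0.0]
force: [-0.0, -0.6, -0.5]
finger_gap: 1.0
grip_force: 0.0
```

Call:
send_rows([
  [0, 0.04, 0.02, 0],
  [0, 0.05, 0, 0],
  [0, 0.05, 0, 0],
  [0, 0, 0, 0],
])

```text
time: 25.72
tool_pos: [0.5122, -0.1899, 0.3228]
ee_rot: [-0.002, 0.573, 0.82, 0.0]
force: [0.0, -0.1, 0.1]
finger_gap: 0.998
grip_force: 0.0
```

```bash
python3 - <<'E'
from h import *
s=r.state();print(s['time'],s['tool_pos'],s['force'])
im,d=r.get_image('top');c=cam('top');W=cloud(d,c)
im2,_=r.get_image('scene')
cv2.imwrite('pics/fin.png',np.hstack([im2[60:340,190:510],cv2.resize(im[80:290,180:480],(400,280))])[...,::-1])
for n,zl,zh in(('handle',.16,.215),('bar',.078,.09)):
    m=(W[...,2]>zl)&(W[...,2]<zh)&(np.hypot(W[...,0]-.5145,W[...,1]+.331)<(.035 if n=='handle' else .05))
    P=W[m];print(n,len(P),cv2.minAreaRect((P[:,:2]*1000).astype(np.float32)),np.percentile(P[:,2],[50,95]) )
E
python3 strip.py
```

```text
25.725 [ 0.51224875 -0.18993415  0.32281026] [ 0.00940551 -0.14805951  0.12330994]
25.825 [ 0.51245698 -0.19290827  0.32314472] [-1.20832647e-03  5.74014819e-01  8.18843910e-01 -4.23606430e-04] [-0.24745106 -0.4050916  -0.41894542]
wrist wood z 0.023567188677591923
0 154 0.023683264236816156 0.023751466541012043
1 160 0.02382667594839272 0.02374815894042701
2 166 0.023834813399666123 0.023630638928482176
3 172 0.023539827957499905 0.02358914056127725
4 179 0.0237789159481136 0.023457591434241178
5 3 0.023300204772910903 0.02362073536508415
6 0 0 0
7 0 0 0
top wood z 0.023678283006767935
0 23 0.021367228336694157 0.022918713930513326
1 25 0.02181557839165454 0.023549472542132535
2 24 0.021976111917098754 0.02448305128480472
3 23 0.0242142852765859 0.023290815163914923
4 23 0.02301171148726858 0.023191169889284657
5 24 0.02427369159644829 0.023381528531599638
6 23 0.023953037425148017 0.023931897659757267
7 22 0.024093878841451567 0.024348687392628587Traceback (most recent call last):
  File "<stdin>", line 8, in <module>
    return _quantile_unchecked(
        a, q, axis, out, overwrite_input, method, keepdims, weights)
    return _ureduce(a,
                    func=_quantile_ureduce_func,
    ...<5 lines>...
                    overwrite_input=overwrite_input,
                    method=method)
    r = func(a, **kwargs)
    result = _quantile(arr,
                       quantiles=q,
    ...<2 lines>...
                       out=out,
                       weights=wgt)
    slices_having_nans = np.isnan(arr[-1, ...])
                                  ~~~^^^^^^^^^
IndexError: index -1 is out of bounds for axis 0 with size 0
```

View pics/fin.png

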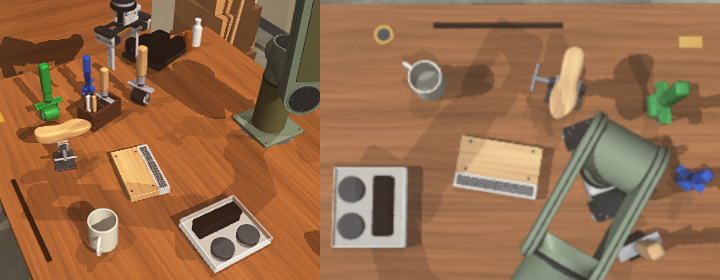

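The final view shows the roller upright in its bay, the brush flat in the tray's free half beside both tins, and the mug and last in place. I'll check the handle's height and lean from the scene camera, then hand in.

Run:
```python
from h import *
im,d=r.get_image('scene');c=cam('scene');W=cloud(d,c)
z0=np.load('pics/scene.npz'); W0=cloud(z0['d'],(z0['K'],z0['D'],z0['R'],z0['t']))
for w in(W0,W):
    for lo,hi in((.13,.16),(.16,.19),(.19,.22)):
        m=(w[...,2]>lo)&(w[...,2]<hi)&(np.hypot(w[...,0]-.5145,w[...,1]+.331)<.035); P=w[m]; print(lo,m.sum(),np.median(P,0).round(4),P[:,2].max().round(3))
ok=np.abs(np.median(W[(W[...,2]>.19)&(W[...,2]<.22)&(np.hypot(W[...,0]-.5145,W[...,1]+.331)<.035)],0)-np.median(W0[(W0[...,2]>.19)&(W0[...,2]<.22)&(np.hypot(W0[...,0]-.5145,W0[...,1]+.331)<.035)],0)).max()<.004
print(ok)
if ok: print(r.sign_off())
```

```text
0.13 54 [ 0.5203 -0.3252  0.1457] 0.16
0.16 63 [ 0.5215 -0.3247  0.1762] 0.19
0.19 54 [ 0.5185 -0.3289  0.2028] 0.208
0.13 53 [ 0.5212 -0.3257  0.1456] 0.159
0.16 63 [ 0.5215 -0.3255  0.1746] 0.19
0.19 56 [ 0.5184 -0.3286  0.2012] 0.209
True
the job is handed in; nothing more can be done
None
```

I handed the job in at about 26 s of the 72 s allowed: the brush lies flat in the tray's free half, all eight strip sections measured flush to about 0.3 mm after rolling, and the roller hangs upright in its bay where it started.

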